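Nest the hose reducer loosely on its storage base

ROBOT

A 6-joint arm with a two-finger parallel gripper is mounted at the origin on the work surface. World frame = base frame: x ahead of the robot, y to its left, z up, the work surface at z = 0. Lengths are in m, angles in rad, forces in N, time in s.
With the tool pointing down it reaches from about 0.2 to 0.875 m from the base axis. Payload 3.4 kg.
Tool frame: the origin (TCP) lies at the very end of the fingers, on their centre line; the grasp point (between the pads) lies 19 mm behind it; z points along the fingers, x is the direction in which the jaws open and shut, and the axes are right-handed (so a half turn about z gives the same grasp; the last joint's range is limited). The gripper opens to 94 mm and grips with 3 to 60 N. Pads are 16 mm wide; open, the fingers measure 119 mm over their backs; the gripper's body (75 mm by 177 mm) begins 78 mm behind the grasp point.
Start: joints at [1.089, 0.276, 1.505, -0, 1.361, -0.121], TCP at [0.203, 0.538, 0.205] pointing down, gripper open.
Joint ranges: [-2.89, 2.89], [-0.75, 2.08], [0.22, 2.7], [-1.18, 4.32], [0.11, 2.71], [-2.7, 2.7]. Speed limits (rad/s): [2.57, 2.57, 3.14, 3.14, 3.14, 3.14].

INTERFACE

Orientations are given as a 3x3 rotation matrix whose columns are the frame's x, y, z axes.
In Python, from cell import env gives the robot as it stands.
- The arm moves only by the tool send_rows, never from a script. Its argument "steps" is a list that holds one entry, the list of rows, each a list of 7 numbers: the shift along the world's x, y, z in m, then the turn, a rotation vector about the world's x, y, z in rad, then the closure, from 0 (fully open) to 1 (shut). A call has 1 to 5 rows; each row shifts and turns the pose as measured when the row begins; what a row does not reach is not made up. A row lasts 1/12 s, in which the tool goes at most 41.7 mm and 7.16 degrees, less where a joint would pass 70% of its speed; a pose out of reach is approached as far as the arm can. A call with a gripper value outside its range is refused whole. The fingers move at their own pace and stop on an object; "force" is the grip in N (left out, the last holds). Time passes only in rows, so rows that do not move let the fingers close. It gives the time, the measured TCP pose, the force and the opening at its end, in the units of the state.
- env.read_state(): the state, without advancing time (a new reading comes with each control period).
- env.camera(name): name is "scene" or "top" or "wrist"; returns a dict with "frame" (400x640x3 uint8, blue, green, red), "K" (3x3 intrinsics, pixels), "pose" (4x4, takes a point from camera to world coordinates). Camera axes: x right, y up, looking along -z (the intrinsics and any distortion apply to the point x, -y, -z); pixel columns grow to the right and rows downward; lengths in m; the calibration is good to about 2 mm. A picture is of the moment at which its call begins. There is no depth.
- env.hand_in(): hands the job in, once; it reports no verdict.
The state is a dict: "time_s": time; "q": joint angles; "qvel": joint speeds; "tau": joint torques, N m; "position": TCP position; "tcp_rot": TCP orientation; "contact_force": force on the tool from outside, world axes, zero at the start; "moment": the same for the moment, N m; "grip_width": finger opening in m.
Only numpy, scipy, OpenCV 4.12 (cv2) and the standard library are available. Lean on these libraries where they do the work, as an engineer would, in place of code of your own. Each camera call takes 0.05 s, during which the arm holds its last target.

TASK

Put the slim tapered hose reducer away: take it by its straight upper band, lower it upright, narrow end first, into the open tapered reducer that floats on a spring on the plywood storage base, and let go only once its narrow end is inside. It should nest there loosely by its own weight: pushing the springy holder down by 15 mm wedges the two tapers together. Leave the wide reducer where it stands.

Things in the scene. Friction and masses are not known exactly. Their poses are not given: they have to be found in the camera images.
- sleeve: slim tapered hose reducer to put away (the same-width straight tube nearby is not it): grey plastic, open at both ends, about 90 g, standing on its narrow end. 70 mm tall: outside diameter 30 mm at the foot, widening evenly to 50 mm at height 42 mm, then a straight 50 mm band from 42 to 70 mm (grip here); wall 3 mm. Origin at the centre of the foot, z up its axis.
- mouth (a point): centre of the holder's open rim, 98 mm above the bench: 46 mm wide inside, 52 outside, the bore narrowing with the slim one's taper. Nested, the slim one's foot is about 34 mm below this point and its band just clear above the rim. Plywood base, 18 mm thick, reaches 145 mm along +y, 55 mm along -y and +-x; 22 mm dowel 105 mm along +y, top 63 mm above the bench.
- holder (a joint): how far the holder (the receiving grey reducer) is pushed down on its spring, in m: 0 at rest, 0.020 at most; about 1 mm under the nested reducer's weight, then 0.6 N per mm, so 15 mm takes about 9 N
- wide_sleeve: bystander: wide tapered reducer, grey plastic, 70 mm tall, outside diameter 54 mm at the foot and 76 mm at the top; too wide for the holder. Origin at the centre of its foot, z up.
Not all that is in view belongs to the job. Leave any orange look-alike of the sleeve alone. What is shaped like the part that bears mouth but yellow is not meant.

How it is judged:
On the way:
1. the slim reducer, held in the gripper, is lowered upright at least 8 mm into the mouth (z of sleeve in the frame of mouth below -0.008 m and horizontal distance between sleeve and mouth below 0.015 m and angle between sleeve's own z axis and vertical below 0.35 rad and contact force between sleeve and the fingers above 0.5 N), for 0.1 s.
At the end, for the whole second after the job is handed in: the slim reducer rests, let go and still, narrow end down in the holder: its foot 20 to 45 mm below the mouth, within 10 mm of its axis, tilted less than 0.2 rad, the holder up on its spring (pushed down less than 6 mm) (z of sleeve in the frame of mouth between -0.045 and -0.02 m and horizontal distance between sleeve and mouth below 0.01 m and angle between sleeve's own z axis and vertical below 0.2 rad and linear speed of sleeve below 0.03 m/s and value of joint holder below 0.006 m); the robot touches nothing.
It fails at once if the holder is pushed down 15 mm, which wedges the tapers (value of joint holder above 0.015 m).
It fails at once if the wide reducer is shifted by more than 30 mm (distance of wide_sleeve from where it was at the start of the episode above 0.03 m).
It also fails if it takes over 40 s, if anything falls off the work surface, if the arm or the gripper's body presses on something with over 40 N, if the wrist force passes 120 N, or if a joint passes its speed limit or range.

## Working session

There is one attempt and no reset: what is moved stays moved. The work goes in short steps, Python scripts to look and compute and a tool call to move; the robot and the scene stay as the last step left them, time stands still between calls to the robot, and variables do not carry over. Pictures are saved under pics/ and viewed, and the job is handed in when it is done.

Besides the shell and the picture viewer there is one more tool, called after "Emit:" in YAML: its name, and indented under it one key for each argument. send_rows: Moves the arm, as the interface text tells. Its arguments: {"type":"object","properties":{"steps":{"type":"array","items":{"type":"array","items":{"type":"array","items":{"type":"number"}}}},"force":{"type":"number"}},"required":["steps"]}

```bash
mkdir -p pics; ls
cat > h.py <<'E'
import numpy as np,cv2
from cell import env
def snap(n,f):
    c=env.camera(n); cv2.imwrite(f'pics/{f}.png',c['frame']); np.savez(f'pics/{f}.npz',**{k:np.array(c[k]) for k in('frame','K','pose')}); return c
def load(f): return dict(np.load(f'pics/{f}.npz'))
def ray(c,u,v):
    d=np.linalg.inv(c['K'])@np.array([u,v,1.]); d=np.array([d[0],-d[1],-d[2]])
    return c['pose'][:3,3],c['pose'][:3,:3]@d
def onz(c,u,v,z):
    o,d=ray(c,u,v); return o+d*(z-o[2])/d[2]
def proj(c,p):
    q=np.linalg.inv(c['pose'])@np.append(p,1); q=c['K']@np.array([q[0],-q[1],-q[2]]); return q[:2]/q[2]
def tri(obs):
    A=np.zeros((3,3));b=np.zeros(3)
    for c,u,v in obs:
        o,d=ray(c,u,v); d=d/np.linalg.norm(d); M=np.eye(3)-np.outer(d,d); A+=M;b+=M@o
    p=np.linalg.solve(A,b); return p,[proj(c,p)-np.array([u,v]) for c,u,v in obs]
E
python3 - <<'E'
from h import *
for n in('scene','top','wrist'):
    c=snap(n,n+'0'); print(n,c.keys(),np.round(c['K'],1).tolist(),np.round(c['pose'],3).tolist())
s=env.read_state(); print(s['time_s'],s['position'],s['tcp_rot'],s['contact_force'],s['grip_width'])
E
```

```text
pics
scene dict_keys(['frame', 'K', 'pose']) [[422.5, 0.0, 324.4], [0.0, 422.5, 205.5], [0.0, 0.0, 1.0]] [[0.907, -0.313, 0.282, 0.699], [0.422, 0.662, -0.62, -0.459], [0.007, 0.681, 0.732, 0.647], [0.0, 0.0, 0.0, 1.0]]
top dict_keys(['frame', 'K', 'pose']) [[490.9, 0.0, 315.8], [0.0, 490.9, 193.3], [0.0, 0.0, 1.0]] [[-0.014, 0.993, -0.113, 0.376], [-1.0, -0.013, 0.012, 0.012], [0.01, 0.113, 0.993, 1.129], [0.0, 0.0, 0.0, 1.0]]
wrist dict_keys(['frame', 'K', 'pose']) [[333.4, 0.0, 315.4], [0.0, 333.4, 198.0], [0.0, 0.0, 1.0]] [[0.354, -0.91, -0.213, 0.14], [0.935, 0.345, 0.082, 0.561], [-0.001, -0.229, 0.973, 0.384], [0.0, 0.0, 0.0, 1.0]]
0.15 [0.20282694 0.53761737 0.20482354] [[ 3.53055321e-01  9.35602262e-01 -5.90175702e-04]
 [ 9.35601522e-01 -3.53055789e-01 -1.18428386e-03]
 [-1.31638360e-03 -1.34051566e-04 -9.99999125e-01]] [-0.01286127 -0.26677576 -0.54775896] 0.0939083302771796
```

View pics/scene0.png

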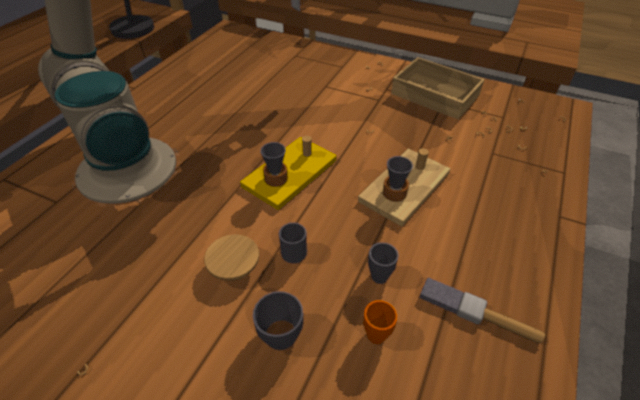

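View pics/top0.png

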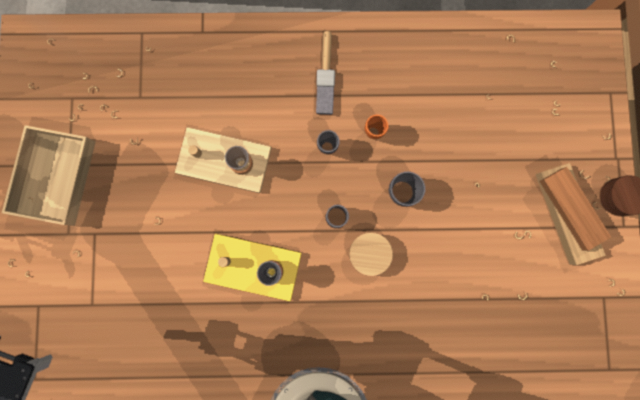

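View pics/wrist0.png

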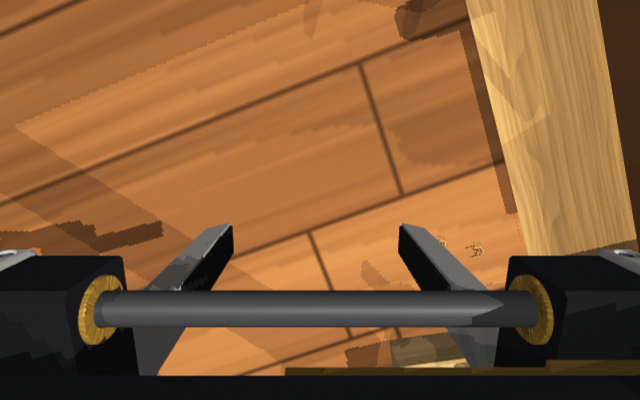

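The scene view shows these candidates for the slim reducer:
- grey at scene (382,262), top (328,142)
- grey at scene (293,242), top (337,216), which looks straight
- orange look-alike at (380,320)
- wide reducer at (278,320)

The possible holders are the one on plywood at scene (399,170), top (238,160), and the yellow decoy at scene (274,155). I'll check these with close crops.

Run:
```python
from h import *
a=load('scene0')['frame']; t=load('top0')['frame']
A=cv2.resize(a[215:295,260:420],None,fx=5,fy=5,interpolation=2); cv2.imwrite('pics/c1.png',A)
B=cv2.resize(a[140:230,350:460],None,fx=5,fy=5,interpolation=2); cv2.imwrite('pics/c2.png',B)
C=cv2.resize(t[110:240,170:360],None,fx=4,fy=4,interpolation=2); cv2.imwrite('pics/c3.png',C)
```

```text
(no output)
```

View pics/c1.png

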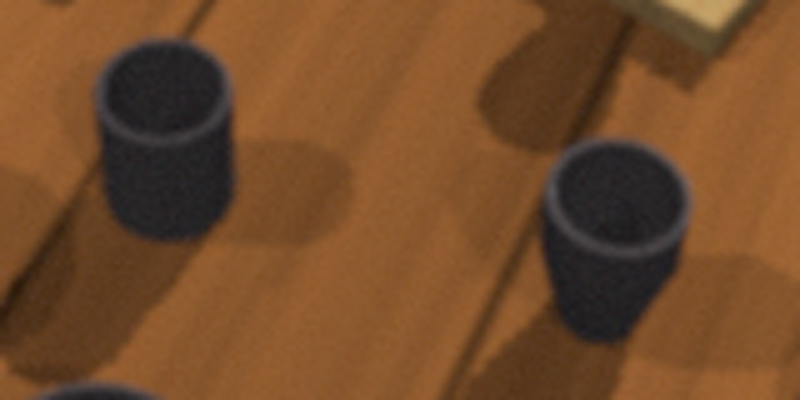

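View pics/c2.png

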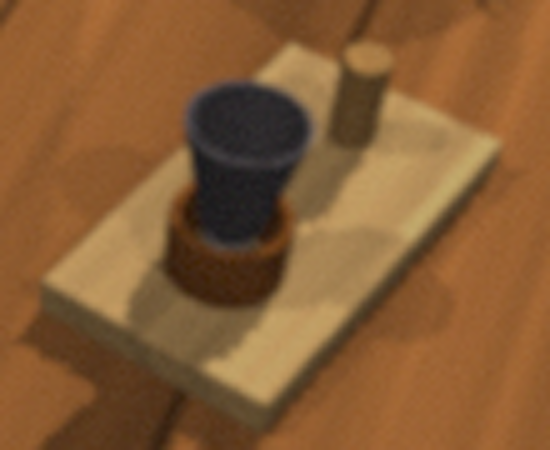

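View pics/c3.png

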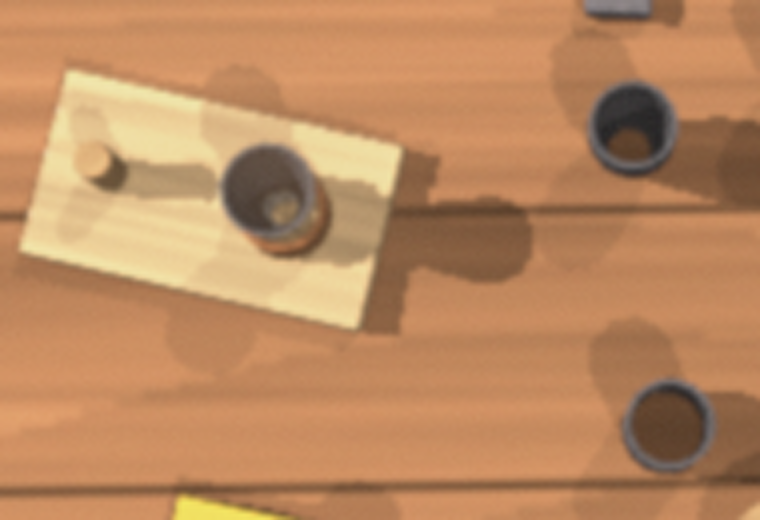

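The crops confirm it. Scene (382,262) tapers at the foot, so it is the sleeve. (293,242) is the straight tube. The holder on plywood is at (399,165).

Next I'll triangulate the rims.

Run:
```python
from h import *
s=load('scene0');t=load('top0')
for n,a,b in(('sleeve',(383.4,254.6),(328.2,142)),('mouth',(399.8,165),(237.2,157.8)),('tube',(293,233.3),(337.1,216.2)),('dowel',(423.5,152),(194.5,150.5)),('wide',(278,312),(406.5,188)),('orange',(380,316),(376,126))):
    p,r=tri([(s,*a),(t,*b)]); print(n,p.round(4),np.round(r,1).tolist())
```

```text
sleeve [ 0.6121 -0.0287  0.0663] [[-1.0, 0.1], [-0.3, -0.7]]
mouth [0.5733 0.1669 0.0968] [[-0.8, 0.1], [-0.3, -0.7]]
tube [ 0.4481 -0.0457  0.0563] [[-0.7, 0.1], [-0.3, -0.5]]
dowel [0.598  0.2661 0.0636] [[-1.2, 0.2], [-0.4, -1.0]]
wide [ 0.5055 -0.1985  0.0681] [[0.2, -0.0], [0.1, 0.1]]
orange [ 0.6466 -0.1363  0.0625] [[-0.2, 0.0], [-0.1, -0.2]]
```

Heights agree with the text (66 mm against 70, and 97 mm against 98). I'll move to above the sleeve.

Emit:
send_rows:
  steps:
    - [[0.024,-0.033,0,0,0,0,0],[0.024,-0.033,0,0,0,0,0],[0.024,-0.033,0,0,0,0,0],[0.024,-0.033,0,0,0,0,0],[0.024,-0.033,0,0,0,0,0]]
  force: 12

```text
time_s: 0.57
position: [0.3204, 0.3735, 0.2023]
tcp_rot: [[0.339, 0.941, -0.004], [0.941, -0.339, 0.001], [-0.001, -0.004, -1.0]]
contact_force: [0.3, -0.1, -0.1]
grip_width: 0.0939
```

Emit:
send_rows:
  steps:
    - [[0.024,-0.033,0,0,0,0,0],[0.024,-0.033,0,0,0,0,0],[0.024,-0.033,0,0,0,0,0],[0.024,-0.033,0,0,0,0,0],[0.024,-0.033,0,0,0,0,0]]

```text
time_s: 0.98
position: [0.4405, 0.2029, 0.2018]
tcp_rot: [[0.337, 0.941, -0.005], [0.941, -0.337, 0.001], [-0.001, -0.005, -1.0]]
contact_force: [0.8, 1.3, -0.6]
grip_width: 0.0939
```

Emit:
send_rows:
  steps:
    - [[0.024,-0.033,0,0,0,0,0],[0.024,-0.033,0,0,0,0,0],[0.024,-0.033,0,0,0,0,0],[0.0,0,0,0,0,0,0]]

```text
time_s: 1.32
position: [0.5169, 0.0947, 0.2011]
tcp_rot: [[0.344, 0.939, -0.002], [0.939, -0.344, -0.002], [-0.003, -0.001, -1.0]]
contact_force: [0.7, 0.5, 0.6]
grip_width: 0.0936
```

Run:
```python
from h import *
c=snap('wrist','w1')
print(proj(c,np.array([.612,-.029,.07])),proj(c,np.array([.573,.167,.098])))
```

```text
[236.31319836 315.92883088] [414.37360848 229.54943761]
```

View pics/w1.png

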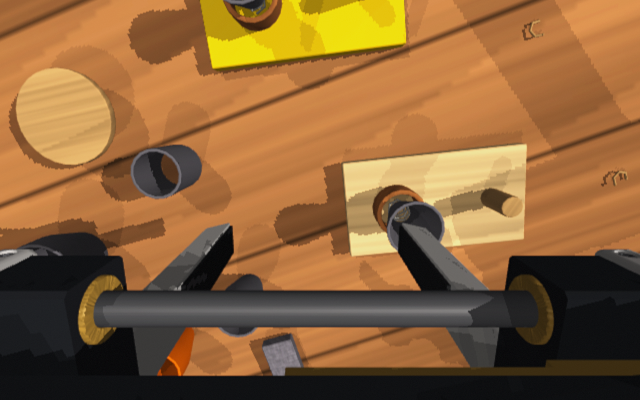

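The wrist camera sees things on the base side of the tool. The mouth is at (414,225) and the sleeve, half hidden, at (242,305). I'll step outward so both are in clear view.

Emit:
send_rows:
  steps:
    - [[0.039,-0.009,0,0,0,0,0],[0.039,-0.009,0,0,0,0,0],[0.039,-0.009,0,0,0,0,0],[0.039,-0.009,0,0,0,0,0],[0.0,0,0,0,0,0,0]]

```text
time_s: 1.78
position: [0.6665, 0.0643, 0.1979]
tcp_rot: [[0.342, 0.939, -0.016], [0.94, -0.342, 0.004], [-0.002, -0.017, -1.0]]
contact_force: [0.3, -0.2, -0.9]
grip_width: 0.0939
```

Run:
```python
from h import *
c=snap('wrist','w2')
print(proj(c,np.array([.612,-.029,.07])),proj(c,np.array([.573,.167,.098])))
```

```text
[202.11102284 175.07666005] [398.34118083  48.74442151]
```

View pics/w2.png

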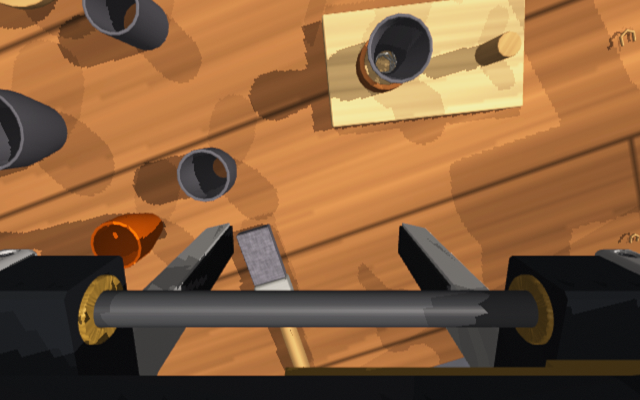

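Sleeve rim at about (206,174) and mouth rim at about (399,49), both close to the predicted pixels. I'll fit the rims properly.

Run:
```python
from h import *
c=load('w2');f=c['frame'];hsv=cv2.cvtColor(f,cv2.COLOR_BGR2HSV)
tiles=[]
for n,(u,v),R,z in(('sleeve',(206,174),38,.07),('mouth',(399,49),42,.098)):
    u0,v0=u-R,max(v-R,0); g=f[v0:v+R,u0:u+R]
    m=((hsv[v0:v+R,u0:u+R,1]<90)&(hsv[v0:v+R,u0:u+R,2]>90)).astype(np.uint8)*255
    cs,_=cv2.findContours(m,cv2.RETR_EXTERNAL,cv2.CHAIN_APPROX_NONE)
    k=max(cs,key=len); e=cv2.fitEllipse(cv2.convexHull(k)); 
    p=onz(c,e[0][0]+u0,e[0][1]+v0,z); print(n,np.round([e[0][0]+u0,e[0][1]+v0],1),np.round(e[1],1),p.round(4))
    g=cv2.cvtColor(m,cv2.COLOR_GRAY2BGR)//2+g//2; cv2.ellipse(g,e,(0,0,255),1)
    tiles.append(cv2.resize(g,(380,380),interpolation=0))
cv2.imwrite('pics/fit.png',np.hstack(tiles))
```

```text
sleeve [202.9 174.9] [50.9 54.2] [ 0.6121 -0.0282  0.07  ]
mouth [399.7  47.9] [64.7 70.8] [0.5728 0.1682 0.098 ]
```

View pics/fit.png

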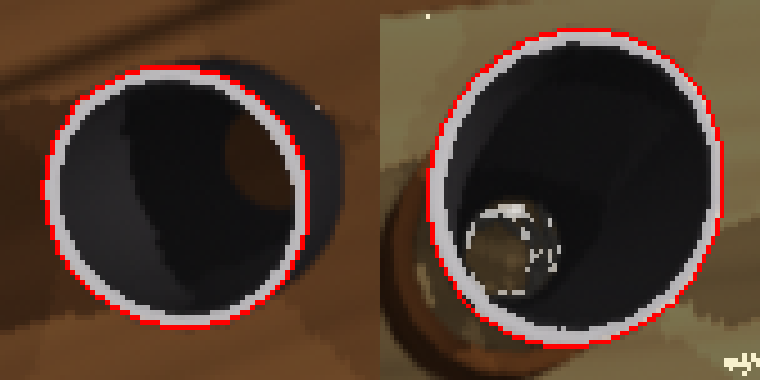

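The fits agree with the two-view result: sleeve (0.612,-0.0285), mouth (0.573,0.1675). Next I'll go above the sleeve.

Emit:
send_rows:
  steps:
    - [[-0.016,-0.027,-0.015,-0.004,-0.016,0,0],[-0.016,-0.027,-0.015,0,0,0,0],[-0.016,-0.027,-0.015,0,0,0,0],[-0.006,-0.012,-0.015,0,0,0,0],[0.0,0,0,0,0,0,0]]

```text
time_s: 2.25
position: [0.6, -0.0199, 0.1354]
tcp_rot: [[0.332, 0.943, -0.01], [0.943, -0.332, 0.007], [0.003, -0.012, -1.0]]
contact_force: [-0.2, 0.0, 0.0]
grip_width: 0.0938
```

Emit:
send_rows:
  steps:
    - [[0.012,-0.009,-0.015,-0.007,-0.01,0,0],[0,0,0,0,0,0,0],[0,0,0,0,0,0,0]]

```text
time_s: 2.5
position: [0.6086, -0.0242, 0.1226]
tcp_rot: [[0.331, 0.944, -0.001], [0.944, -0.331, 0.003], [0.002, -0.002, -1.0]]
contact_force: [-0.1, -0.0, 0.5]
grip_width: 0.0942
```

Emit:
send_rows:
  steps:
    - [[0.004,-0.005,0,0,0,0,0],[0,0,-0.02,0,0,0,0],[0,0,-0.02,0,0,0,0]]

```text
time_s: 2.75
position: [0.6174, -0.026, 0.0899]
tcp_rot: [[0.327, 0.945, 0.012], [0.945, -0.327, 0.002], [0.006, 0.011, -1.0]]
contact_force: [-0.2, -0.5, 0.4]
grip_width: 0.0939
```

Run:
```python
from h import *
c=snap('wrist','w3')
print(proj(c,np.array([.612,-.0285,.07])), env.read_state()['position'])
```

```text
[309.30311655 222.9587603 ] [ 0.61546106 -0.02570148  0.0862968 ]
```

View pics/w3.png

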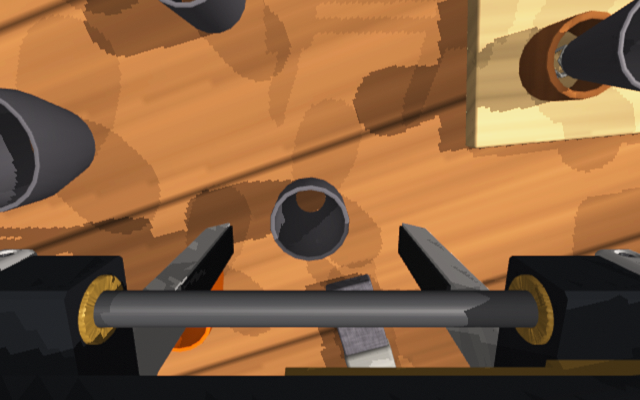

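The sleeve rim at (310,222) sits midway between the fingers, as predicted, and nothing lies under either finger. I'll trim and descend.

Emit:
send_rows:
  steps:
    - [[-0.004,-0.003,-0.015,-0.002,0.01,0,0],[0,0,-0.015,0,0,0,0],[0,0,-0.012,0,0,0,0],[0,0,0,0,0,0,0],[0,0,0,0,0,0,0]]

```text
time_s: 3.22
position: [0.6143, -0.0258, 0.0472]
tcp_rot: [[0.324, 0.946, 0.001], [0.946, -0.324, 0.002], [0.002, 0.0, -1.0]]
contact_force: [-0.5, -0.4, 0.1]
grip_width: 0.0938
```

Emit:
send_rows:
  steps:
    - [[-0.003,-0.004,-0.007,0,0,0,0],[0,0,0,0,0,0,0],[0,0,0,0,0,0,0.3],[0,0,0,0,0,0,0.4],[0,0,0,0,0,0,0.5]]
  force: 12

```text
time_s: 3.63
position: [0.6134, -0.0302, 0.0431]
tcp_rot: [[0.323, 0.946, 0.006], [0.946, -0.323, 0.001], [0.003, 0.006, -1.0]]
contact_force: [-0.3, -0.3, -0.4]
grip_width: 0.0775
```

Emit:
send_rows:
  steps:
    - [[0,0,0,0,0,0,0.6],[0,0,0,0,0,0,0.6],[0,0,0,0,0,0,0.6],[0,0,0,0,0,0,0.6]]

```text
time_s: 3.97
position: [0.6141, -0.0303, 0.0443]
tcp_rot: [[0.324, 0.946, 0.008], [0.946, -0.324, 0.001], [0.004, 0.008, -1.0]]
contact_force: [0.3, 0.5, 0.3]
grip_width: 0.0507
```

Emit:
send_rows:
  steps:
    - [[0,0,0,0,0,0,0.7],[0,0,0,0,0,0,0.7],[0,0,0.01,0,0,0,0.7],[0,0,0.03,0,0,0,0.7],[0,0,0.03,0,0,0,0.7]]

```text
time_s: 4.38
position: [0.608, -0.0293, 0.1096]
tcp_rot: [[0.324, 0.946, -0.008], [0.946, -0.324, 0.004], [0.001, -0.009, -1.0]]
contact_force: [0.7, 0.2, 0.1]
grip_width: 0.0499
```

Emit:
send_rows:
  steps:
    - [[0,0,0.03,0,0,0,0.7],[0,0,0.03,0,0,0,0.7],[0,0,0.03,0,0,0,0.7],[0,0,0,0,0,0,0.7]]

```text
time_s: 4.72
position: [0.6092, -0.0295, 0.2112]
tcp_rot: [[0.324, 0.946, -0.0], [0.946, -0.324, 0.002], [0.002, -0.001, -1.0]]
contact_force: [0.9, -0.2, -0.3]
grip_width: 0.0505
```

Run:
```python
from h import *
c=snap('scene','s4');f=c['frame']
print(env.read_state()['position'])
cv2.imwrite('pics/s4c.png',cv2.resize(f[60:360,230:550],None,fx=2,fy=2))
```

```text
[ 0.60796949 -0.02928705  0.2086198 ]
```

View pics/s4c.png

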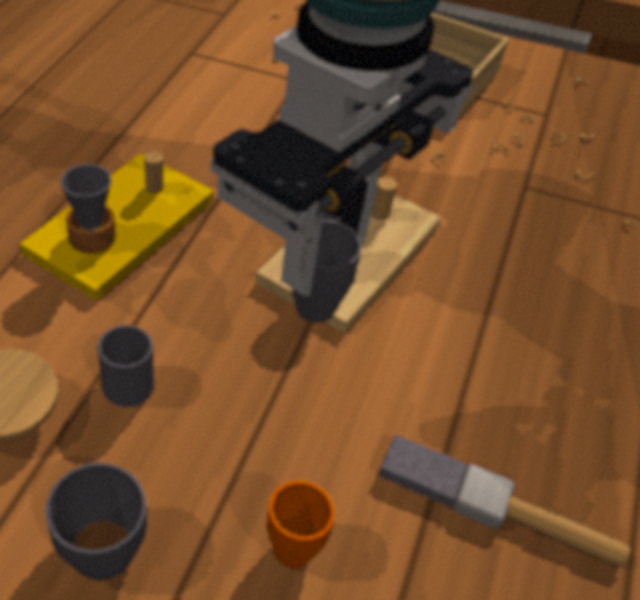

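The sleeve is held, but it may be leaning about the jaw axis in the crop at (325,275). I'll check from the wrist and zoom in on the scene view.

Run:
```python
from h import *
c=snap('wrist','w4');f=load('s4')['frame']; s=load('s4')
p=env.read_state()['position']
b=p-np.array([0,0,.044])
print('expected foot',proj(s,b),'rim',proj(s,b+[0,0,.07]),'wrist rim',proj(c,b+[0,0,.07]),'foot',proj(c,b))
A=cv2.resize(f[150:240,350:430],None,fx=5,fy=5,interpolation=2)
B=cv2.resize(c['frame'][100:400,160:480],(400,375)); 
A=cv2.copyMakeBorder(A,0,75,0,0,0);B=cv2.copyMakeBorder(B,0,A.shape[0]-375,0,0,0) 
cv2.imwrite('pics/c4.png',np.hstack([A,B]))
```

```text
expected foot [385.55133814 216.47960554] rim [391.17534612 183.64741226] wrist rim [315.80760274 254.53405734] foot [315.54688934 215.82994828]
```

View pics/c4.png

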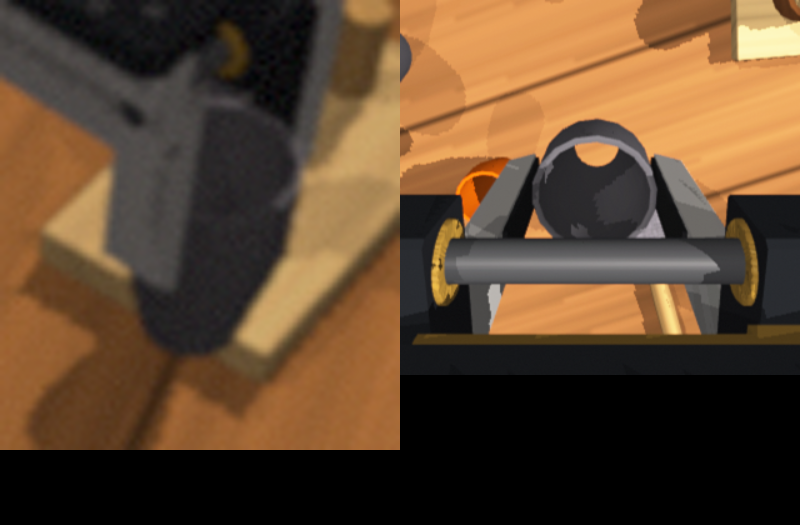

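Expected against seen in the wrist view: the rim is centred on column 317 (316 expected), and the bottom of the foot hole is at row 234 (235 expected). So the sleeve is upright and centred to about 1 mm, with its foot 44 mm below the TCP. Next I'll go over the mouth.

Emit:
send_rows:
  steps:
    - [[-0.005,0.03,0,0,0,0,0.7],[-0.005,0.03,0,0,0,0,0.7],[-0.005,0.03,0,0,0,0,0.7],[-0.005,0.03,0,0,0,0,0.7],[-0.005,0.03,0,0,0,0,0.7]]

```text
time_s: 5.23
position: [0.5761, 0.1185, 0.1968]
tcp_rot: [[0.334, 0.942, -0.024], [0.942, -0.334, -0.001], [-0.008, -0.022, -1.0]]
contact_force: [0.2, 0.7, 0.1]
grip_width: 0.0507
```

Emit:
send_rows:
  steps:
    - [[-0.005,0.03,0,0,0,0,0.7],[0,0,0,0,0,0,0.7],[0,0,0,0,0,0,0.7],[0,0,0,0,0,0,0.7]]

```text
time_s: 5.57
position: [0.5636, 0.1555, 0.1887]
tcp_rot: [[0.327, 0.944, -0.041], [0.945, -0.327, 0.0], [-0.013, -0.038, -0.999]]
contact_force: [0.9, -0.2, -0.6]
grip_width: 0.0503
```

Emit:
send_rows:
  steps:
    - [[0.01,0.011,0,0,-0.04,0,0.7],[0,0,0,0,0,0,0.7],[0,0,0,0,0,0,0.7]]

```text
time_s: 5.82
position: [0.5726, 0.163, 0.1855]
tcp_rot: [[0.33, 0.944, -0.006], [0.944, -0.33, -0.003], [-0.005, -0.005, -1.0]]
contact_force: [-0.3, 0.2, -0.4]
grip_width: 0.0509
```

Emit:
send_rows:
  steps:
    - [[0.001,0.004,-0.02,0.003,-0.006,0,0.7],[0,0,0,0,0,0,0.7]]

```text
time_s: 5.98
position: [0.5737, 0.1644, 0.165]
tcp_rot: [[0.332, 0.943, -0.001], [0.943, -0.332, -0.001], [-0.002, -0.001, -1.0]]
contact_force: [-0.4, -0.2, -2.0]
grip_width: 0.0504
```

Run:
```python
from h import *
s=snap('scene','s5');t=snap('top','t5');w=snap('wrist','w5')
p=env.read_state()['position'];print(p)
for n,c in(('s',s),('t',t),('w',w)): print(n,'foot',proj(c,p-[0,0,.044]).round(1),'mouth',proj(c,np.array([.573,.1675,.098])).round(1))
A=cv2.resize(s['frame'][100:230,340:460],(480,520)); B=cv2.resize(w['frame'][100:400,160:480],(320,300));B=cv2.copyMakeBorder(B,0,220,0,0,0)
cv2.imwrite('pics/c5.png',np.hstack([A,B]))
```

```text
[0.57668527 0.16485893 0.16895536]
s foot [402.4 155.2] mouth [399.  164.4]
t foot [235.9 153. ] mouth [236.6 157.2]
w foot [316.6 219.1] mouth [318.1 203.3]
```

View pics/c5.png

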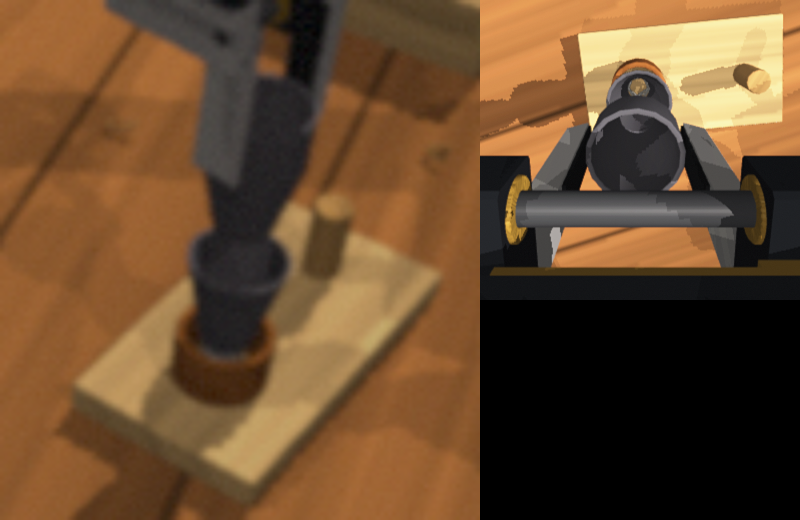

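The foot is just above the mouth and about 4 mm outward. The wrist view shows the rim centred between the pads and the holder's bore below it. I'll trim and lower.

Emit:
send_rows:
  steps:
    - [[-0.004,0.003,0,0,0,0,0.7],[0,0,-0.012,0,0,0,0.7],[0,0,-0.012,0,0,0,0.7],[0,0,0,0,0,0,0.7]]

```text
time_s: 6.47
position: [0.5746, 0.1671, 0.1489]
tcp_rot: [[0.334, 0.943, 0.013], [0.943, -0.334, 0.0], [0.005, 0.012, -1.0]]
contact_force: [-0.5, -0.2, -1.6]
grip_width: 0.0505
```

Emit:
send_rows:
  steps:
    - [[-0.001,0,-0.01,0,0.012,0,0.7],[0,0,-0.01,0,0,0,0.7],[0,0,0,0,0,0,0.7]]

```text
time_s: 6.72
position: [0.5744, 0.1673, 0.1299]
tcp_rot: [[0.334, 0.943, 0.003], [0.943, -0.334, 0.001], [0.002, 0.003, -1.0]]
contact_force: [-0.1, 0.4, -2.1]
grip_width: 0.05
```

Emit:
send_rows:
  steps:
    - [[0,0,-0.006,0,0,0,0.7],[0,0,-0.005,0,0,0,0.7],[0,0,0,0,0,0,0.7],[0,0,0,0,0,0,0.7]]

```text
time_s: 7.05
position: [0.5746, 0.1673, 0.1178]
tcp_rot: [[0.334, 0.943, 0.003], [0.943, -0.334, 0.001], [0.002, 0.003, -1.0]]
contact_force: [0.4, 0.4, -1.2]
grip_width: 0.0501
```

Run:
```python
from h import *
s=snap('scene','s6');w=snap('wrist','w6')
st=env.read_state();p=st['position'];print(p,st['contact_force'])
print('foot',proj(s,p-[0,0,.044]),'rim',proj(s,p+[0,0,.026]),'mouth rim L/R',proj(s,np.array([.573,.1675,.098])))
A=cv2.resize(s['frame'][100:230,340:460],(480,520),interpolation=2); B=cv2.resize(w['frame'][100:400,160:480],(320,300));B=cv2.copyMakeBorder(B,0,220,0,0,0)
cv2.imwrite('pics/c6.png',np.hstack([A,B]))
```

```text
[0.57466656 0.16731099 0.11804617] [ 0.2163597   0.35280724 -0.63818082]
foot [398.1407958  173.76839724] rim [403.19425621 146.26098814] mouth rim L/R [399.01329255 164.43785987]
```

View pics/c6.png

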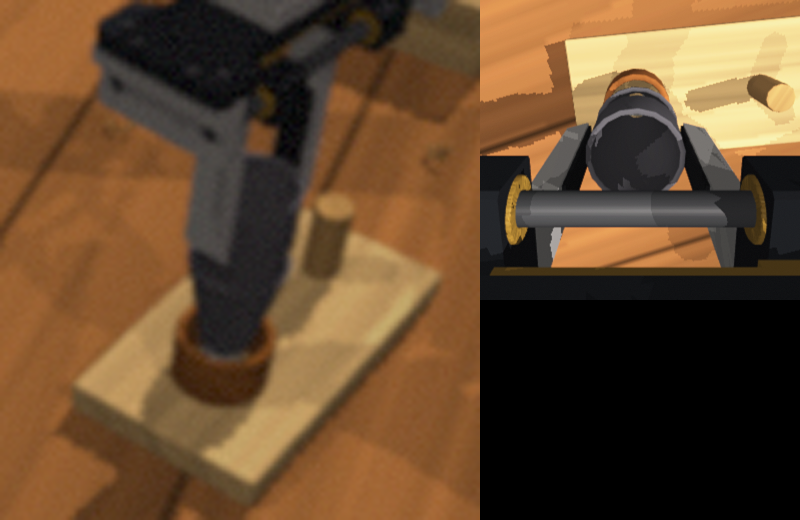

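The sleeve is now about 24 mm inside the holder, with no load. I'll lower 5 mm more, then open.

Emit:
send_rows:
  steps:
    - [[-0.001,0,-0.005,0,0,0,0.7],[0,0,0,0,0,0,0.7],[0,0,0,0,0,0,0.7]]

```text
time_s: 7.4
position: [0.5742, 0.1675, 0.1133]
tcp_rot: [[0.334, 0.943, 0.005], [0.943, -0.334, 0.001], [0.003, 0.004, -1.0]]
contact_force: [0.2, 0.8, -0.9]
grip_width: 0.0503
```

Emit:
send_rows:
  steps:
    - [[0,0,0,0,0,0,0.4],[0,0,0,0,0,0,0.3],[0,0,0,0,0,0,0.1],[0,0,0,0,0,0,0],[0,0,0,0,0,0,0]]

```text
time_s: 7.82
position: [0.5748, 0.1676, 0.1144]
tcp_rot: [[0.334, 0.943, 0.007], [0.943, -0.334, 0.002], [0.004, 0.006, -1.0]]
contact_force: [-0.7, 0.1, -0.5]
grip_width: 0.0796
```

Emit:
send_rows:
  steps:
    - [[0,0,0,0,0,0,0],[0,0,0,0,0,0,0],[0,0,0,0,0,0,0]]

```text
time_s: 8.07
position: [0.5751, 0.1676, 0.1147]
tcp_rot: [[0.334, 0.943, 0.008], [0.943, -0.334, 0.002], [0.004, 0.007, -1.0]]
contact_force: [-0.1, -0.1, 1.2]
grip_width: 0.0939
```

Emit:
send_rows:
  steps:
    - [[0,0,0.02,0,0,0,0],[0,0,0.03,0,0,0,0],[0,0,0.03,0,0,0,0],[0,0,0.03,0,0,0,0],[0,0,0.03,0,0,0,0]]

```text
time_s: 8.48
position: [0.5682, 0.1664, 0.2509]
tcp_rot: [[0.334, 0.942, -0.012], [0.943, -0.334, -0.002], [-0.006, -0.011, -1.0]]
contact_force: [1.6, -0.3, -0.5]
grip_width: 0.0938
```

Emit:
send_rows:
  steps:
    - [[0.03,0,0.015,0,0,0,0],[0.03,0,0,0,0,0,0],[0.03,0,0,0,0,0,0],[0,0,0,0,0,0,0],[0,0,0,0,0,0,0]]

```text
time_s: 8.9
position: [0.6637, 0.1672, 0.2781]
tcp_rot: [[0.333, 0.943, 0.006], [0.943, -0.333, 0.001], [0.003, 0.005, -1.0]]
contact_force: [-0.8, -0.5, -0.2]
grip_width: 0.0939
```

Run:
```python
from h import *
s=snap('scene','s7');w=snap('wrist','w7');t=snap('top','t7')
m=np.array([.573,.1675,.098])
for n,c in(('s',s),('w',w),('t',t)): print(n,'rim',proj(c,m+[0,0,.035]).round(1),'mouth',proj(c,m).round(1))
A=cv2.resize(s['frame'][100:230,340:460],(480,520),interpolation=2); B=cv2.resize(w['frame'],(320,200));B=cv2.copyMakeBorder(B,0,320,0,0,0)
cv2.imwrite('pics/c7.png',np.hstack([A,B]))
```

```text
s rim [401.5 150.5] mouth [399.  164.4]
w rim [283.3  98.5] mouth [286.4 100.4]
t rim [234. 154.] mouth [236.6 157.2]
```

View pics/c7.png

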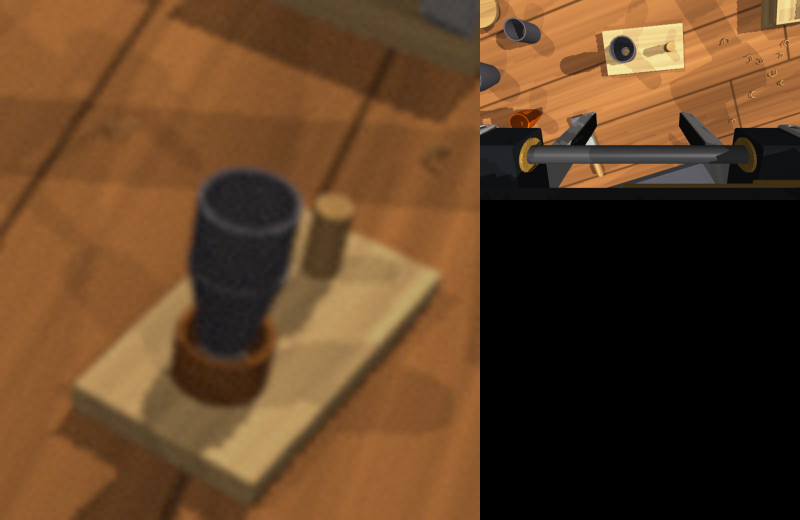

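View pics/w7.png

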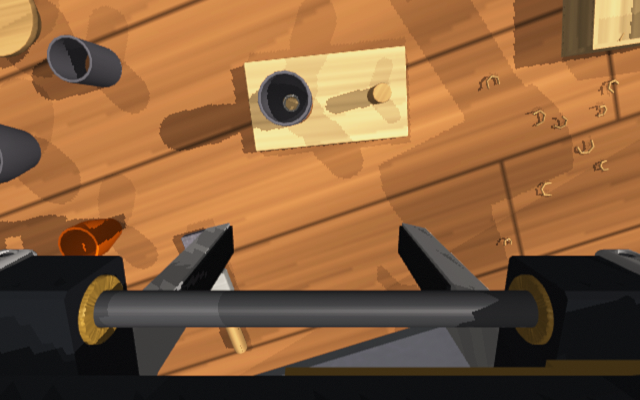

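The sleeve is nested. Its rim is at scene (402.2,150.8), expected (401.5,150.5), and at wrist (285,98), expected (283,98.5). The band sits clear above the holder's rim. I'll do one triangulation and a stillness check, then hand in.

Run:
```python
from h import *
s=load('s7');w=load('w7')
p,r=tri([(s,402.2,150.8),(w,285.3,98)]);print(p.round(4),np.round(r,1).tolist())
s8=env.camera('scene'); print('motion',cv2.absdiff(s8['frame'],s['frame'])[140:200,385:415].mean())
x=cv2.absdiff(s['frame'],load('scene0')['frame'])[285:355,245:310]; print('wide diff',x.mean())
print(env.read_state()['contact_force'])
print(env.hand_in())
```

```text
[0.5735 0.1694 0.1313] [[-0.2, -0.1], [0.2, 0.4]]
motion 2.257962962962963
wide diff 2.5295970695970698
[-0.48785543 -0.09952542 -0.33916267]
the job is handed in; nothing more can be done
None
```

The slim reducer now stands narrow end down in the spring holder on the plywood base, let go and with the gripper clear. I handed the job in at about 9 s of the 40 s allowed; no verdict was reported.

I picked it by its tapered foot, gripped it by its upper band, lowered it about 29 mm into the mouth, and opened the gripper so it settled by its own weight.

**Last checks**
- **Position:** the reducer's rim triangulates to (0.5735, 0.1694, 0.131) m. That puts its foot about 37 mm below the mouth and about 2 mm off its axis, both inside the limits.
- **Holder:** the rim reads about 2 mm lower than a nested reducer should. That includes the expected 1 mm of spring sag and is within the 2 mm calibration, so the holder is well short of 6 mm down. I had no direct reading of the holder joint.
- **Stillness and wide reducer:** comparing images showed only picture noise around both, so the slim reducer is still and the wide one has not visibly moved.

No check failed. The only disagreements were 1–3 mm differences between views. The arm also drifted a few millimetres and up to 0.04 rad between moves; I corrected that before lowering.

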